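# Transfer a row of presentation boxes into the packing tray in reverse order

### The job

Move the four black packages (tall box, window case, canister, oblong box) from the plywood staging rack into the white cardboard packing tray, one to each compartment, in reverse order: the package that stands leftmost on the rack, as seen from the robot looking out over the table, goes into the rightmost compartment, and so on until the rightmost stands leftmost. Set each down gently, upright and flat on the compartment floor, without tipping over or dropping any.

Things in the scene. Friction and masses are not known exactly. Their poses are not given: they have to be found in the camera images.
- tall_box: loose upright black box, 52 x 52 mm, 100 mm high, the tallest of the four; square plain black top. Origin: centre of its underside; z up. It stands upright within 5 mm of the centre of its plate, turned up to 0.12 rad from it. About 200 g; the whole body can be gripped.
- window_case: loose low black case, 56 x 56 mm, 46 mm high, the lowest of the four; a white square with a silver disc shows in its top. Origin: centre of its underside; z up. It stands upright within 5 mm of the centre of its plate, turned up to 0.12 rad from it. About 160 g; the whole body can be gripped.
- canister: loose black round canister, 54 mm diameter, 80 mm high; round top. Origin: centre of its underside; z up. It stands upright within 5 mm of the centre of its plate, turned up to 0.12 rad from it. About 180 g; the whole body can be gripped.
- oblong_box: loose black box with an oblong top, 44 mm (its x) by 62 mm (its y, along the row), 70 mm high. Origin: centre of its underside; z up. It stands upright within 5 mm of the centre of its plate, turned up to 0.12 rad from it. About 170 g; the whole body can be gripped.
- pad_tall_box: fixed white plate, 74 x 74 x 4 mm, lying on the plywood staging rack; the tall box stands on it at the start. Four alike, 85 mm apart in a straight row. Origin: centre of its underside, 12 mm above the table; y along the row (within 0.25 rad of world y, larger y = further left)
- pad_window_case: fixed white plate, 74 x 74 x 4 mm, lying on the plywood staging rack; the window case stands on it at the start. Four alike, 85 mm apart in a straight row. Origin: centre of its underside, 12 mm above the table; y along the row (within 0.25 rad of world y, larger y = further left)
- pad_canister: fixed white plate, 74 x 74 x 4 mm, lying on the plywood staging rack; the canister stands on it at the start. Four alike, 85 mm apart in a straight row. Origin: centre of its underside, 12 mm above the table; y along the row (within 0.25 rad of world y, larger y = further left)
- pad_oblong_box: fixed white plate, 74 x 74 x 4 mm, lying on the plywood staging rack; the oblong box stands on it at the start. Four alike, 85 mm apart in a straight row. Origin: centre of its underside, 12 mm above the table; y along the row (within 0.25 rad of world y, larger y = further left)
- packing_tray: fixed shallow white cardboard tray, 82 x 345 mm, beside the rack (left or right, varies). Origin: centre of its underside, on the table; yaw within 0.25 rad of 0, larger y = further left. Four empty compartments centred at x = 0, y = -127.5, -42.5, 42.5, 127.5 mm in its frame, each 74 (x) by 80 (y) mm inside; floor 6 mm, wall tops 18 mm above the table
- staging_rack: fixed plywood board, 96 x 364 mm, 12 mm thick, with 34 mm high end cheeks, beside the tray on its left or right (varies). Origin: centre of its underside, on the table; yaw within 0.25 rad of 0, larger y = further left. The four plates lie on it at x = 0, y = -127.5, -42.5, 42.5, 127.5 mm in its frame, in an order that varies

How it is judged:
By the outcome, as a careful person would: the job done as asked, in the order asked, and still so for the second after the job is handed in, with the robot touching nothing.
It also fails if it takes over 134 s, if anything falls off the work surface, if the arm or the gripper's body presses on something with over 40 N, if the wrist force passes 120 N, or if a joint passes its speed limit or range.

### The arm

A 6-joint arm with a two-finger parallel gripper is mounted at the origin on the work surface. World frame = base frame: x ahead of the robot, y to its left, z up, the work surface at z = 0. Lengths are in m, angles in rad, forces in N, time in s.
With the tool pointing down it reaches from about 0.325 to 0.9 m from the base axis. Payload 3.5 kg.
Tool frame: the origin (TCP) lies at the very end of the fingers, on their centre line; the grasp point (between the pads) lies 19 mm behind it; z points along the fingers, y is the line along which they close (so a half turn about z gives the same grasp; the last joint's range is limited). The gripper opens to 85 mm and grips with 20 to 120 N. Pads are 22 mm wide; open, the fingers measure 114 mm over their backs; the gripper's body (76 mm by 85 mm) begins 54 mm behind the grasp point. The pads swing forward as they close: fully open they stand 13 mm farther back than shut.
Start: joints at [-1.331, 0.276, -0.026, 1.268, 0, 1.467], TCP at [0.21, -0.589, 0.231] pointing down, gripper open.
Joint ranges: [-3.12, 3.12], [-0.85, 1.88], [-1.08, 1.24], [-1.95, 2.15], [-1.57, 1.53], [-3.14, 3.14]. Speed limits (rad/s): [2.57, 2.57, 3.14, 3.14, 3.14, 3.14].

### API

Orientations are given as a 3x3 rotation matrix whose columns are the frame's x, y, z axes.
In Python, from rig import ctrl, jaws, ik, vision, order gives the robot as it stands. Calls block until the motion is done:
- ctrl.move_pose(position, orientation): joint-space move of the TCP to a pose.
- ctrl.move_l(position, ori=None, vel=0.15): straight line of the TCP; ori=None keeps the orientation; vel is the mean speed in m/s.
- ctrl.movej(angles): joint-space move.
- jaws.grip(opening): finger opening in m; the grip force is fixed at half the most; returns when the fingers have stopped.
- ctrl.wait(seconds).
- ik(position, orientation): joint angles nearest the present ones, or None.
- vision.camera(name): name is "scene" or "top" or "wrist"; returns the picture (420x560x3 uint8, red, green, blue); there is no depth.
- vision.camera_model(name): a dict with "fx", "fy", "cx", "cy" (pixels), "R" (3x3) and "t" (3): a world point X has camera coordinates R X + t. Camera axes: x right, y down, z forward; pixel columns grow to the right and rows downward; lengths in m; the calibration is good to about 2 mm. The wrist camera is an equidistant fisheye: a pixel r from the principal point sees the ray r / f radians off the axis. A picture is of the moment at which its call begins: read the wrist's pose just before it. camera_model takes no time and is no camera call; for the wrist camera it gives the pose at the moment of the call.
A pose or a line that the arm cannot do raises ctrl.Unreachable and nothing moves.
- order.close_job(): hands the job in; it is judged then, once.
Readings, each from a call of its own:
- ctrl.read_t(): time.
- ctrl.read_joints(): joint angles.
- ctrl.read_joint_velocities(): joint speeds.
- ctrl.read_joint_efforts(): joint torques, N m.
- ctrl.read_tcp_pos(): TCP position.
- ctrl.read_tool_rot(): TCP orientation.
- ctrl.read_ft_force(): force on the tool from outside, world axes, zero at the start.
- ctrl.read_wrist_torque(): the same for the moment, N m.
- ctrl.read_width(): finger opening in m.
- ctrl.read_finger_force(): force on a finger pad.
Only numpy, scipy, OpenCV 4.12 (cv2) and the standard library are available. Lean on these libraries where they do the work, as an engineer would, in place of code of your own. Each camera call takes 0.05 s, during which the arm holds its last target. There are 200 camera calls.

## Working session

There is one attempt and no reset: what is moved stays moved. The work goes in short steps, each a Python script; the robot and the scene stay as the last script left them, time stands still between calls to the robot, and variables do not carry over. Pictures are saved under pics/ and viewed, at most 14 in all, crops included, and the job is handed in when it is done.

```bash
ls; mkdir -p pics
python3 - <<'E'
from rig import vision,ctrl
import cv2
for n in("top","scene"):
    cv2.imwrite(f"pics/{n}0.png",vision.camera(n)[:,:,::-1]); m=vision.camera_model(n); print(n,m)
print(ctrl.read_t(),ctrl.read_tool_rot())
E
```

```text
pics
top {'fx': 499.25374279807767, 'fy': 499.25374279807767, 'cx': 282.1309898501254, 'cy': 212.20022131498922, 'R': array([[-0.05960357, -0.99821182,  0.0045359 ],
       [-0.97569617,  0.05729808, -0.21150394],
       [ 0.21086584, -0.01703205, -0.97736662]]), 't': array([0.01023944, 0.49762016, 0.99415209])}
scene {'fx': 408.14852914071815, 'fy': 408.14852914071815, 'cx': 282.8786052384196, 'cy': 207.0176814254499, 'R': array([[-0.37611106,  0.92648215, -0.01308768],
       [ 0.77742943,  0.30785427, -0.54847902],
       [-0.50412693, -0.21646378, -0.83606189]]), 't': array([ 0.18544705, -0.34962397,  1.17935733])}
0.1 [[ 9.41811938e-01  3.36139900e-01 -4.91420572e-04]
 [ 3.36140189e-01 -9.41809793e-01  2.02189261e-03]
 [ 2.16814073e-04 -2.06942880e-03 -9.99997835e-01]]
```

View pics/top0.png

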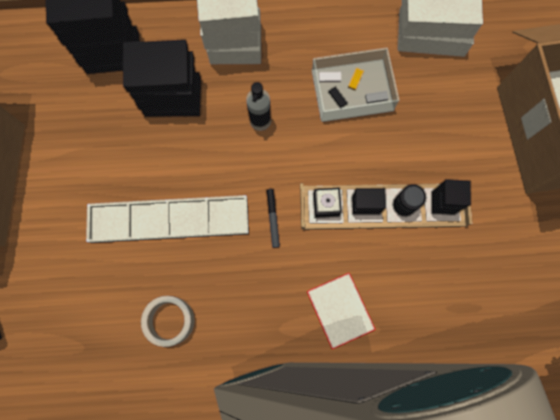

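View pics/scene0.png

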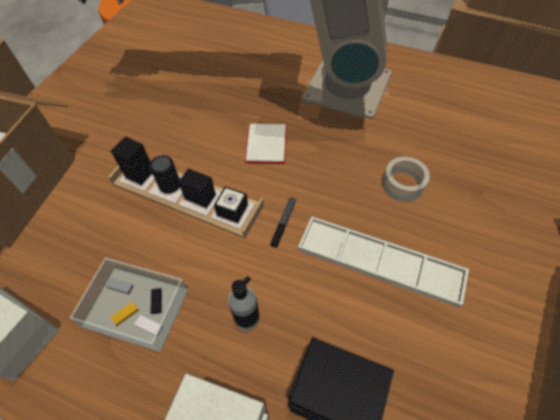

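The top picture shows the tray at columns 87-248 and the rack at 302-470. From left to right the rack holds the window case, oblong box, canister and tall box. I'll enlarge both areas.

Run:
```python
import cv2
a=cv2.imread("pics/top0.png")
cv2.imwrite("pics/rack.png",cv2.resize(a[165:245,295:480],None,fx=4.3,fy=4.3,interpolation=cv2.INTER_CUBIC))
cv2.imwrite("pics/tray.png",cv2.resize(a[180:255,75:260],None,fx=4.3,fy=4.3,interpolation=cv2.INTER_CUBIC))
```

```text
(no output)
```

View pics/rack.png

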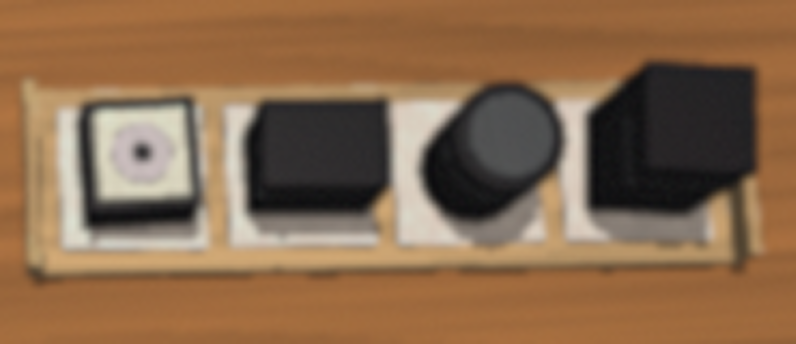

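View pics/tray.png

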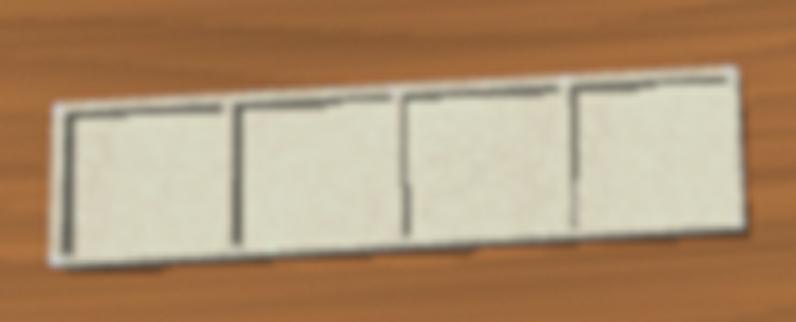

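Pixel readings are clear enough: the tray's rim corners, the plate corners, and the four tops (disc centre in the crop at 142,153; oblong 325,143; canister 515,133; tall 700,118). Next I'll fit the poses.

```bash
cat > h.py <<'E'
import numpy as np
from scipy.optimize import least_squares
from rig import ctrl,jaws,ik,vision,order
M=vision.camera_model("top")
def ray(uv,z):
    p=np.array([(uv[0]-M["cx"])/M["fx"],(uv[1]-M["cy"])/M["fy"],1]); d=M["R"].T@p; c=-M["R"].T@M["t"]
    return (c+d*(z-c[2])/d[2])[:2]
def crop(pts,off,z): return np.array([ray((np.array(p)+.5)/4.3-.5+off,z) for p in pts])
def fit(model,w):
    model=np.array(model);w=np.array(w)
    rot=lambda a:np.array([[np.cos(a),-np.sin(a)],[np.sin(a),np.cos(a)]])
    r=least_squares(lambda q:(model@rot(q[2]).T+q[:2]-w).ravel(),[*w.mean(0),0])
    return r.x,np.sqrt(2*r.cost/len(w))
def rect(a,b): # TL TR BR BL in the image: TL = +x,+y
    return [(a/2,b/2),(a/2,-b/2),(-a/2,-b/2),(-a/2,b/2)]
E
cat > poses.py <<'E'
from h import *
T=fit(rect(.082,.345),crop([(55,103),(736,67),(744,228),(51,262)],(75,180),.018))
ro=(295,165)
pm=[];pp=[]
for y,L in((.1275,[(60,107),None,(207,245),(62,248)]),(.0425,[(225,104),None,None,(230,247)]),(-.0425,[(398,102),None,(545,242),(399,245)]),(-.1275,[None,None,(712,240),(568,242)])):
    for m,p in zip(rect(.074,.074),L):
        if p: pm.append((m[0],m[1]+y)); pp.append(p)
Rk=fit(pm,crop(pp,ro,.016))
W=crop([(93,108),(188,104),(194,198),(100,204)],ro,.062); s=np.linalg.norm(W-np.roll(W,1,0),axis=1).mean()
P={"window":fit(rect(s,s),W),
"oblong":fit(rect(.044,.062),crop([(262,100),(388,100),(388,184),(262,186)],ro,.086)),
"canister":(np.array([*crop([(515,133)],ro,.096)[0],Rk[0][2]]),0),
"tall":fit(rect(.052,.052),crop([(650,63),(754,68),(754,172),(645,168)],ro,.116))}
if __name__=="__main__":
    print("tray",T,"rack",Rk); a=Rk[0][2];R=np.array([[np.cos(a),-np.sin(a)],[np.sin(a),np.cos(a)]])
    for k,v in P.items(): print(k,v,"in rack mm",((v[0][:2]-Rk[0][:2])@R*1000).round(1),round(v[0][2]-a,3))
E
python3 poses.py
```

```text
tray (array([ 0.50711177,  0.22941422, -0.00613632]), np.float64(0.0005823790304521373)) rack (array([ 0.50880995, -0.24298492, -0.04815457]), np.float64(0.0012883893387800915))
window (array([ 0.51533183, -0.11643745, -0.00851314]), np.float64(0.0006279337171925385)) in rack mm [  0.4 126.7] 0.04
oblong (array([ 0.50998011, -0.20023996, -0.06576187]), np.float64(0.0017641163612065853)) in rack mm [-0.9 42.8] -0.018
canister (array([ 0.50688524, -0.28816339, -0.04815457]), 0) in rack mm [  0.3 -45.2] 0.0
tall (array([ 0.50452415, -0.36908992, -0.12982334]), np.float64(0.0019855365648147475)) in rack mm [   1.8 -126.2] -0.082
```

```bash
cat > pnp.py <<'E'
from poses import *
REL={"window":.020,"oblong":.032,"canister":.038,"tall":.048}
SLOT={"window":-.1275,"oblong":-.0425,"canister":.0425,"tall":.1275}
CL=.13  # carry: package bottom height above table
def ori(a,s): # tool y along +-package x, z down
    y=s*np.array([np.cos(a),np.sin(a),0]); z=np.array([0,0,-1.]); return np.column_stack([np.cross(y,z),y,z])
def best(p,a): # grasp sign needing the smaller last joint angle
    c=[(abs(q[5]),s) for s in(1,-1) if (q:=ik(p,ori(a,s))) is not None]; return min(c)[1]
def pick(n):
    x,y,a=P[n][0]; h=REL[n]; jaws.grip(.085); s=best([x,y,h+CL],a); O=ori(a,s)
    ctrl.move_pose([x,y,h+CL+.03],O); ctrl.move_l([x,y,.016+h],vel=.12)
    jaws.grip(.03); print(n,"grip",s,ctrl.read_width(),ctrl.read_finger_force(),"t",ctrl.read_t())
    ctrl.move_l([x,y,h+CL],vel=.12); ctrl.wait(.2); print("held",ctrl.read_width(),ctrl.read_ft_force().round(1)); return s
def place(n,s):
    tx,ty,ta=T[0]; o=SLOT[n]; h=REL[n]; x,y=tx-np.sin(ta)*o,ty+np.cos(ta)*o
    ctrl.move_l([x,y,h+CL],ori(ta,s),vel=.25); ctrl.move_l([x,y,h+.010],vel=.12); ctrl.wait(.3)
    f0=ctrl.read_ft_force()[2]; z=h+.010
    while z>h+.004:
        z-=.001; ctrl.move_l([x,y,z],vel=.02); ctrl.wait(.05); f=ctrl.read_ft_force()[2]-f0
        if f>1.2: break
    print("down at",round(z-h,4),"df",round(f,2)); jaws.grip(.085); ctrl.wait(.2)
    ctrl.move_l([x,y,h+CL],vel=.12); print("t",ctrl.read_t())
E
python3 - <<'E'
from pnp import *
import cv2
s=pick("window")
cv2.imwrite("pics/w1.png",vision.camera("scene")[:,:,::-1]);place("window",s)
cv2.imwrite("pics/t1.png",cv2.resize(vision.camera("wrist")[:,:,::-1],None,fx=1,fy=1))
E
```

```text
window grip 1 0.054737190987722326 65.46532273292542 t 4.0833
held 0.05495003152611854 [ 0.   0.2 -1.2]
down at 0.006 df 8.09
t 10.9
```

View pics/t1.png

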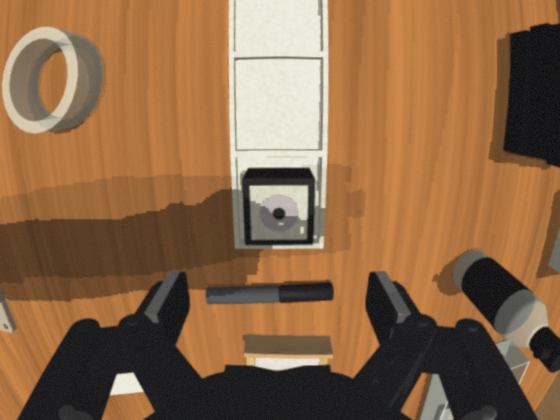

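The window case stands upright in the rightmost compartment, with its disc at (279,213), clear of the walls. The neighbouring compartment is empty. Next is the oblong box, then a check from above.

Run:
```python
from pnp import *
import cv2
s=pick("oblong");place("oblong",s)
s=pick("canister")
a=vision.camera("top")[:,:,::-1]
cv2.imwrite("pics/t2.png",cv2.resize(a[165:255,75:260],None,fx=4.3,fy=4.3,interpolation=cv2.INTER_CUBIC))
```

```text
oblong grip 1 0.04323093967513418 61.46554470062256 t 14.1417
held 0.043605784882122946 [-0.6  0.4 -2.1]
down at 0.006 df 6.46
t 21.6667
canister grip 1 0.05299893896949118 63.02139759063721 t 25.375
held 0.052785463322230296 [ 0.2  0.3 -1.7]
```

View pics/t2.png

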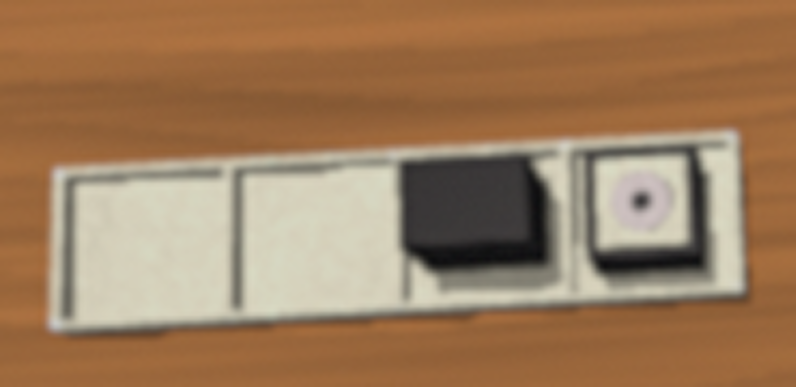

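From above, the window case disc is at (641,200) and the oblong top's corners are at about (404,162) to (535,243). Both look flat and clear of the walls. I'll print their offsets and carry on with the canister and tall box.

Run:
```python
from pnp import *
import cv2
a=T[0][2];R=np.array([[np.cos(a),-np.sin(a)],[np.sin(a),np.cos(a)]])
for p,z in(((641,200),.052),((469,203),.076)): print(((crop([p],(75,165),z)[0]-T[0][:2])@R*1000).round(1))
place("canister",1)
s=pick("tall");place("tall",s)
a=vision.camera("top")[:,:,::-1]
cv2.imwrite("pics/t3.png",cv2.resize(a[165:255,75:260],None,fx=4.3,fy=4.3,interpolation=cv2.INTER_CUBIC))
x,y,_=ctrl.read_tcp_pos(); ctrl.move_l([x-.06,y-.2,.25],vel=.2)
cv2.imwrite("pics/s3.png",cv2.resize(vision.camera("scene")[190:320,270:490,::-1],None,fx=3.6,fy=3.6,interpolation=cv2.INTER_CUBIC))
```

```text
[   0.8 -126.2]
[ -1.8 -46.8]
down at 0.009 df 1.73
t 32.65
tall grip 1 0.05136601660183407 62.08029627799988 t 36.9167
held 0.051805202431711106 [-0.2 -0.3 -0.5]
down at 0.006 df 7.44
t 45.7333
```

View pics/t3.png

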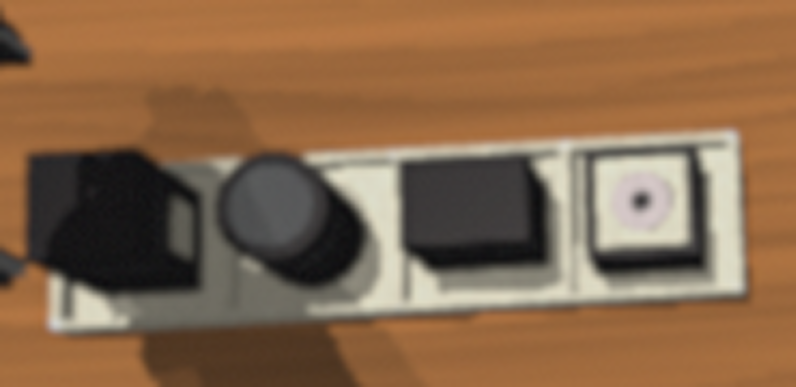

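View pics/s3.png

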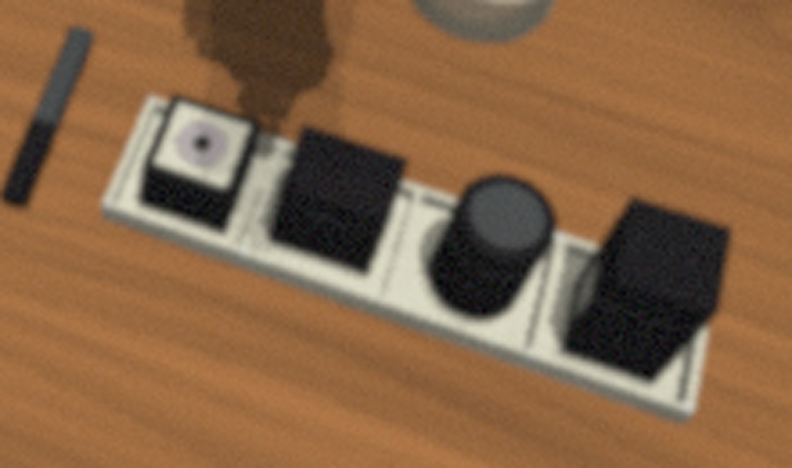

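All four stand upright and flat in the picture: window case, oblong box, canister and tall box, right to left, each inside its compartment and clear of the walls. The arm is away from all of them, so I'll check the canister's top centre (273,203) and hand in.

Run:
```python
from pnp import *
a=T[0][2];R=np.array([[np.cos(a),-np.sin(a)],[np.sin(a),np.cos(a)]])
print(((crop([(273,203)],(75,165),.086)[0]-T[0][:2])@R*1000).round(1))
print(order.close_job())
```

```text
[ 0.8 43.5]
the job is handed in; nothing more can be done
None
```

I moved all four packages into the tray in reverse order (window case rightmost, then oblong box, canister, tall box leftmost), all upright in the last pictures, and handed the job in at about 47 s; the canister's contact check tripped 3 mm early, so it may have dropped up to 3 mm on release.

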